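Refit the front roller of a dough sheeter

ROBOT

A 7-joint arm with a two-finger parallel gripper is mounted at the origin on a cart in front of the work surface, level with it; the furniture and walls round the work are solid. World frame = base frame: x ahead of the robot, y to its left, z up, the work surface at z = 0. Lengths are in m, angles in rad, forces in N, time in s.
With the tool pointing down it reaches from about 0.425 to 0.925 m from the base axis. Payload 6.8 kg.
Tool frame: the origin (TCP) lies midway between the tips of the shut fingers; the grasp point (between the pads) lies ctrl.hold_point_z behind it (ctrl.hold_point_z is the distance from the TCP to the grasp point, in m); z points along the fingers, y is the direction in which the jaws open and shut (so a half turn about z gives the same grasp; the last joint's range is limited). The gripper opens to 85 mm and grips with 20 to 120 N. Pads are 22 mm wide; open, the fingers measure 114 mm over their backs; the gripper's body (76 mm by 85 mm) begins 54 mm behind the grasp point. The pads swing forward as they close: fully open they stand 13 mm farther back than shut.
Start: joints at [-1.21, 0.477, 0.022, 1.555, -0.011, 1.109, -0.083], TCP at [0.305, 0.602, 0.231] pointing down, gripper open.
Joint ranges: [-2.96, 2.96], [-0.34, 2.1], [-1.41, 1.46], [0.24, 2.44], [-1.37, 4.51], [0.17, 1.92], [-2.96, 2.96]. Speed limits (rad/s): [2.39, 2.39, 3.14, 3.14, 3.14, 3.14, 3.14].

INTERFACE

Orientations are given as a rotation vector (axis times angle).
In Python, from cell import ctrl gives the robot as it stands. The module is installed in compiled form; this text tells all that it offers.
- The arm moves only by the tool move_arm, never from a script. Its argument "motion" is a list of rows, each a list of 3 entries, a list of its own where there are three numbers: the shift along the tool's x, y, z in mm, then the turn about the tool's z in rad, then the finger opening in mm, from 0 to 85.4. In form: [[[x, y, z], spin, fingers], ...]. A call has 1 to 10 rows; each row shifts and turns the pose as measured when the row begins, along the tool's axes as they then stand; what a row does not reach is not made up. A row lasts 1/10 s, in which the tool goes at most 50 mm and 8.59 degrees, less where a joint would pass 70% of its speed; a pose out of reach is approached as far as the arm can. A call is refused whole if a number of a shift passes 50 or a number of a turn 0.15, either way. A call with a gripper value outside its range is refused whole. The fingers move at their own pace and stop on an object; "grip_force" is the grip in N (left out, the last holds). Time passes only in rows, so rows that do not move let the fingers close. It gives the time, the measured TCP pose, the force and the opening at its end, in the units of the state.
- ctrl.state(): the state, without advancing time (a new reading comes with each control period).
- ctrl.read_camera(name): name is "side" or "top" or "wrist"; returns a dict with "image" (400x640x3 uint8, red, green, blue), "range_z" (400x640 float32, m along the optical axis (not along the pixel's ray), 0 where there is no reading), "intrinsics" (3x3 intrinsics, pixels), "extrinsics" (4x4, takes a point from world to camera coordinates); the wrist camera has in their place "T_tool_cam" (4x4, takes a point from camera to tool coordinates, whose origin is the TCP and whose axes are the flange's). Camera axes: x right, y up, looking along -z (the intrinsics and any distortion apply to the point x, -y, -z); pixel columns grow to the right and rows downward; lengths in m; the calibration is good to about 2 mm. The wrist camera is an equidistant fisheye: a pixel r from the principal point sees the ray r / f radians off the axis. A picture is of the moment at which its call begins: read the wrist's pose just before it.
- ctrl.hand_in(): hands the job in, once; it reports no verdict.
Trained networks look in a picture, given as the dict that the camera call returned (one of the last four; its "shot" number tells which), for a name from the list of things; names that differ only in an ending like _2 or _b are one class to them, and where a whole thing is asked for, a point or a joint stands for the part that bears it (a point fixed in the world has none). Each returns a list of dicts, best first, with "score" (0 to 1); they miss things now and then, are a little off and sometimes report something else, mostly with a low value. They report only what shows in the picture. A call takes as long as a camera call. They do not tell look-alikes from the thing itself.
- ctrl.regions_of(picture, thing): "mask" (400x640 bool, what is visible of it) and "bbox" ([centre column, centre row, width, height] in pixels, round what is visible of it).
The state is a dict: "t": time; "q": joint angles; "joint_velocities": joint speeds; "joint_efforts": joint torques, N m; "eef_pos": TCP position; "orientation": TCP orientation; "wrist_force": force on the tool from outside, world axes, zero at the start; "torque": the same for the moment, N m; "finger_gap": finger opening in m.
Only numpy, scipy, OpenCV 4.12 (cv2) and the standard library are available. Lean on these libraries where they do the work, as an engineer would, in place of code of your own. Each camera call takes 0.05 s, during which the arm holds its last target.

TASK

Refit the front roller of the dough sheeter: slowly roll the loose white roller along the rails by pushing its side (no faster than about 10 cm a second, without gripping or lifting it) and press it home against the sprung pads just until both catches drop in behind it and hold it when you let go; do not ram it to the end of the springs. Then swing the wire guard down fully shut over the rollers and take the hand away, leaving the dough and the knife beside the sheeter where they lie.

Things in the scene. Friction and masses are not known exactly. Their poses are not given: they have to be found in the camera images.
- stand: Bench dough sheeter, fixed, opened to refit its front roller. Origin: on the table under its middle; x: along the two rails, the way the roller runs home; y: across. The rails are the level tops of two side cheeks, 55 mm high, inner faces at y = +-62 mm, outer +-76; drip tray between them, top at z = 14 mm. A second, built-in white roller lies at x = +67 mm. Crank on the +y side, out to 160 mm.
- roller: The loose roller: smooth white barrel 40 mm in diameter, 122 mm long, steel journals 18 mm in diameter at its ends lying on the rails; about 0.45 kg. It rolls freely and runs on after a knock. Origin: its centre, 64 mm above the table, 65 to 105 mm before (-x of) the stand's origin at the start; y: its axis (x, z turn as it rolls). Above 0.12 m/s or 25 N of finger force is too much.
- bearings: The roller's bearings; origin and axes are the stand's. On the guide strips stands a dark steel carriage, set by the black dial anywhere in a 24 mm range along x: this is not measured and must be felt. On it, per cheek, a sprung rubber pad that the journal meets, and before it a hinged steel catch with a sloped nose, lifted by the passing journal from 35 mm before touch on (2 to 5 N in all).
- home_mid (a point): On the stand: where the roller's centre is as its journals just touch the pads, for the middle setting (x = +9 mm, z = 64 mm); truly up to 12 mm before or beyond it. Pads: 4 N per mm together. About 2.2 mm (9 N) past touch both catches drop behind the journals and then hold the roller 1.6 mm past touch; else it is thrown back when let go. The pads end hard at 4 mm (16 N); 20 N is too much.
- guard (a joint): Hinge of the wire guard, rad: 0 is shut (level over the rollers), it grows as the guard is lifted and leans back, to 2.0. It starts at 1.65 to 1.95. Stiff hinge (0.12 N m): the guard stays where it is left.
- guard_bar (a point): Middle of the guard's black grip bar, 12 mm in diameter, 150 mm long, along the stand's y, 115 mm from the hinge; no wire joins it within 40 mm either side of its middle. Shut, it lies at x = -15 mm, z = 113 mm of the stand, and the bar swings over the hinge in an arc to get there.
- guard_hinge (a point): Middle of the guard's hinge axis (along the stand's y), at x = +100 mm, z = 113 mm of the stand. From shut, the bar swings up from the -x side of the hinge, over it, and back to the +x side.
- dough_pink: Lump of pink dough in film, 65 x 67 x 38 mm, loose on the table beside the sheeter; origin under its middle. To be left alone.
- dough_brown: Lump of brown paste in film, 53 x 59 x 30 mm, loose beside the sheeter; origin under its middle. To be left alone.
- scraper_tool: Grey modelling knife, 161 x 37 x 7 mm, lying loose beside the sheeter; origin under its middle. To be left alone.
Things that resemble listed ones, but are neither listed nor needed, are in the scene too. Several things have the shape of the roller; the one meant has the colours described above.

How it is judged:
By the outcome, as a careful person would: the job done as asked, in the order asked, and still so for the second after the job is handed in, with the robot touching nothing.
It also fails if it takes over 70 s, if anything falls off the work surface, if the arm or the gripper's body presses on something with over 40 N, if the wrist force passes 120 N, or if a joint passes its speed limit or range.

## Working session

There is one attempt and no reset: what is moved stays moved. The work goes in short steps, Python scripts to look and compute and a tool call to move; the robot and the scene stay as the last step left them, time stands still between calls to the robot, and variables do not carry over. Pictures are saved under pics/ and viewed, and the job is handed in when it is done.

Besides the shell and the picture viewer there is one more tool, called after ">>>" by a JSON object that holds its "name" and its "arguments". move_arm: Moves the arm, as the interface text tells. Its arguments: {"type":"object","properties":{"motion":{"type":"array"},"grip_force":{"type":"number"}},"required":["motion"]}

```bash
mkdir -p pics; python3 - <<'E'
from cell import ctrl
import cv2,numpy as np
print(ctrl.state()); print(ctrl.hold_point_z)
for n in ["side","top","wrist"]:
    p=ctrl.read_camera(n)
    cv2.imwrite(f"pics/{n}0.png",p["image"][:,:,::-1])
    print(n,p["intrinsics"],p.get("extrinsics",p.get("T_tool_cam")),p.keys())
    np.savez(f"{n}0.npz",rz=p["range_z"],im=p["image"],K=p["intrinsics"],E=p.get("extrinsics",p.get("T_tool_cam")))
E
```

```text
{'t': 0.0, 'q': array([-1.21007026,  0.47782575,  0.02234854,  1.55642378, -0.01150441,
        1.10929169, -0.08308105]), 'joint_velocities': array([ 0.00063263, -0.00124655,  0.00077722, -0.00085088, -0.00045657,
       -0.00032286,  0.00050449]), 'joint_efforts': array([ 7.69035742e-04, -5.96472037e+01,  1.60818145e+00, -2.81189364e+01,
        1.25370894e-02,  9.39666963e-03, -9.69711692e-06]), 'eef_pos': array([0.30474676, 0.60164457, 0.23032037]), 'orientation': array([-7.29589415e-01, -3.05540137e+00,  2.82264289e-03]), 'wrist_force': array([-0.48845798, -0.53370173, -0.39518372]), 'torque': array([-0.02279296,  0.01328744,  0.03271015]), 'finger_gap': 0.08533073676691919}
0.0187
side [[486.54347453   0.         324.42492183]
 [  0.         486.54347453 200.20826951]
 [  0.           0.           1.        ]] [[ 9.99864552e-01 -1.38110084e-02  8.95175077e-03 -4.97912891e-01]
 [ 9.53490430e-04  5.91597462e-01  8.06232928e-01 -1.14177637e-01]
 [-1.64307228e-02 -8.06115190e-01  5.91530500e-01 -9.98016797e-01]
 [ 0.00000000e+00  0.00000000e+00  0.00000000e+00  1.00000000e+00]] dic
[... 238 characters left out ...]
3020513]
 [ 0.98843928 -0.01229058  0.15111828 -0.52370316]
 [-0.15078227  0.02477575  0.98825648 -1.08747877]
 [ 0.          0.          0.          1.        ]] dict_keys(['image', 'range_z', 'intrinsics', 'extrinsics', 'shot'])
wrist [[309.70691629   0.         320.42024372]
 [  0.         309.70691629 194.67547228]
 [  0.           0.           1.        ]] [[-5.25172173e-04  9.53055036e-01  3.02796669e-01  7.75095987e-02]
 [ 9.99999704e-01  3.30161970e-04  6.95217320e-04  1.38838522e-03]
 [ 5.62608423e-04  3.02796944e-01 -9.53054927e-01 -1.43599360e-01]
 [ 0.00000000e+00  0.00000000e+00  0.00000000e+00  1.00000000e+00]] dict_keys(['image', 'range_z', 'intrinsics', 'T_tool_cam', 'shot'])
```

View pics/side0.png

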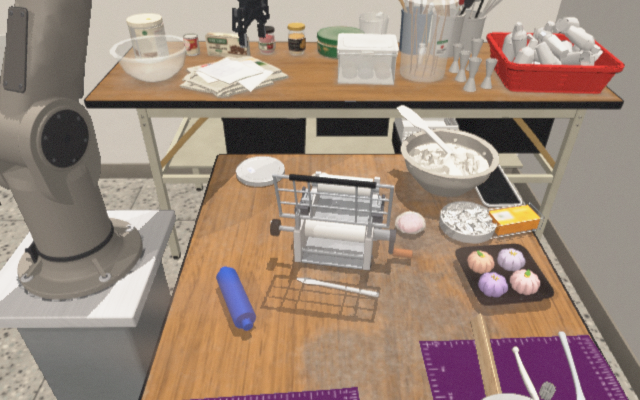

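View pics/top0.png

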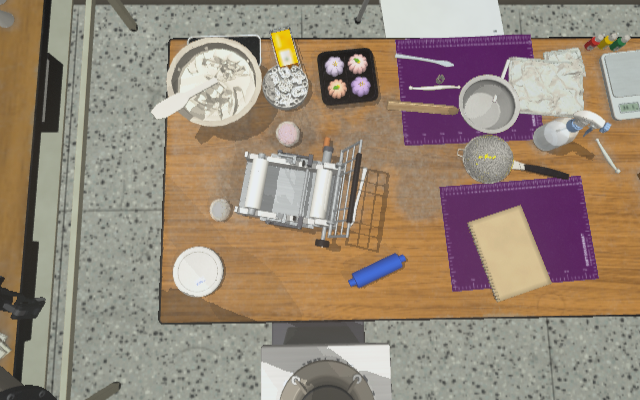

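View pics/wrist0.png

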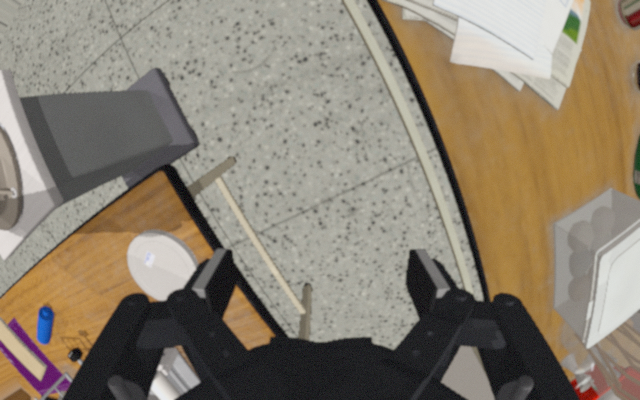

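```bash
cat > h.py <<'E'
import numpy as np,cv2
def cloud(d):
    rz=d["range_z"] if "range_z" in d else d["rz"]; K=d["intrinsics"] if "intrinsics" in d else d["K"]; E=d["extrinsics"] if "extrinsics" in d else d["E"]
    v,u=np.mgrid[0:400,0:640]
    x=(u-K[0,2])/K[0,0]*rz; y=-(v-K[1,2])/K[1,1]*rz
    P=np.stack([x,y,-rz],-1)
    W=(P-E[:3,3])@E[:3,:3]
    W[rz==0]=np.nan
    return W
def proj(p,d):
    K=d["intrinsics"] if "intrinsics" in d else d["K"]; E=d["extrinsics"] if "extrinsics" in d else d["E"]
    c=np.atleast_2d(p)@E[:3,:3].T+E[:3,3]
    return np.stack([K[0,0]*c[:,0]/-c[:,2]+K[0,2],K[1,1]*-c[:,1]/-c[:,2]+K[1,2]],-1)
E
python3 - <<'E'
import numpy as np,cv2
from h import *
for n,(a,b,c,e) in {"top":(200,120,400,270),"side":(250,160,420,300)}.items():
    d=dict(np.load(n+"0.npz")); im=d["im"][b:e,a:c,::-1]
    cv2.imwrite(f"pics/{n}0z.png",cv2.resize(im,None,fx=4,fy=4,interpolation=cv2.INTER_CUBIC)[:600,:800])
d=dict(np.load("top0.npz"));W=cloud(d)
np.set_printoptions(precision=3,suppress=True)
print(W[300,300],W[150,380])
for v in range(140,250,6): print(v,[ "%.0f"%(1000*W[v,u,2]) for u in range(226,396,6)])
E
```

```text
[0.261 0.062 0.001] [ 0.643 -0.153 -0.001]
140 ['-1', '-3', '1', '-1', '1', '-0', '-1', '-1', '0', '20', '29', '29', '1', '-1', '-0', '-3', '-3', '21', '-0', '-2', '-0', 'nan', '2', '1', '0', '-3', '-1', '3', '-3']
146 ['0', '-4', '-2', '-2', '2', '4', '1', '-4', '4', '6', '14', 'nan', '1', '-1', '-0', '0', '1', '74', '1', '-0', '-4', '183', '-0', '2', '3', '-1', '0', '-5', '-2']
152 ['-2', '-5', '-1', '-4', '-3', '1', '3', '-0', '-7', '74', '-4', '0', '-4', '-1', '-4', '1', '-4', '78', '-2', '-2', '-2', '-5', '227', '3', '-1', '-1', '-0', '-1', '0']
158 ['2', '-2', '2', '-1', '55', '83', '70', '53', '57', '52', '77', '49', '50', '52', '81', '1', '63', '72', '-4', '114', '156', '189', '229', '-2', '0', '-1', '-0', '3', '3']
164 ['-3', '-2', '-1', '1', '15', '84', '78', '63', '30', '42', '52', '66', '55', '75', '86', '55', '61', '87', '91', '124', '152', '189', '227', '-1', '-1', '-3', '0', '1', '-2']
170 ['-1', '2', '-0', '-1', '11', '81', '80', '15', '15', '15', '14', '17', '18', '18', '27', '42', '82', '82', '76', '117', '2', '201', '228', '6', '-0', '-2', '3', '-3', '1']
176 ['4',
[... 1560 characters left out ...]
'-3', '-5', '-1']
230 ['-1', '-2', '-1', '6', '-4', '2', '-2', '-1', '0', '3', '-3', '-0', '-5', '2', '-0', '1', '70', '112', '-4', '1', '-1', '-1', '1', '-2', '-5', '-1', '-2', '-2', '-4']
236 ['-0', '-0', '-1', '-1', '-0', '-3', '0', '0', '-2', '3', '-3', '-2', '-3', '-0', '-2', '2', '75', '114', '160', '194', '222', '-0', '-2', '-1', '3', '-1', '-3', '-5', '2']
242 ['0', '-1', '-0', '0', '1', '1', '1', '1', '3', '-0', '0', '1', '2', '-1', '1', '81', '84', '82', '-1', '-1', '1', '1', '-0', '-1', '-2', '-3', '0', '1', '6']
248 ['3', '-2', '-2', '-2', '3', '1', '-1', '-1', '-3', '-1', '-1', '-2', '-0', '-4', '1', '-2', '-1', '5', '-0', '1', '-4', '-3', '-1', '1', '1', '-5', '-5', '-1', '-2']
```

View pics/top0z.png

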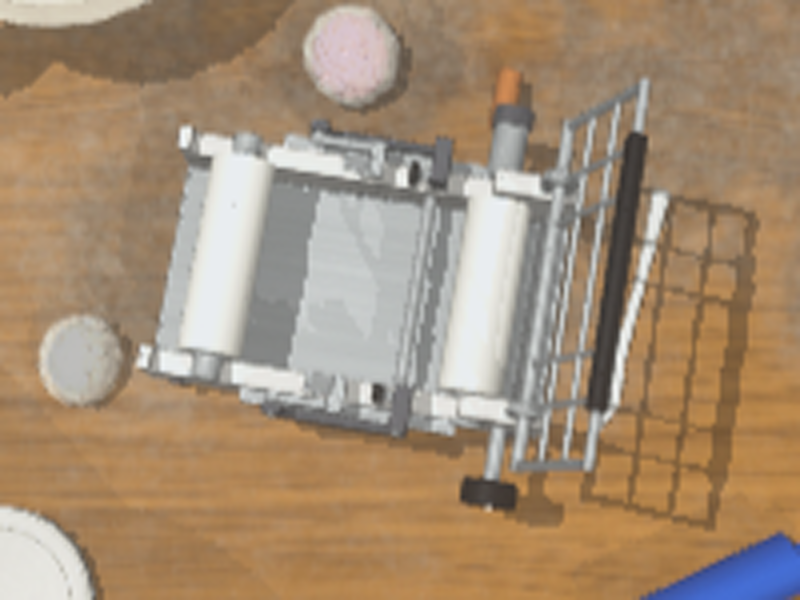

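View pics/side0z.png

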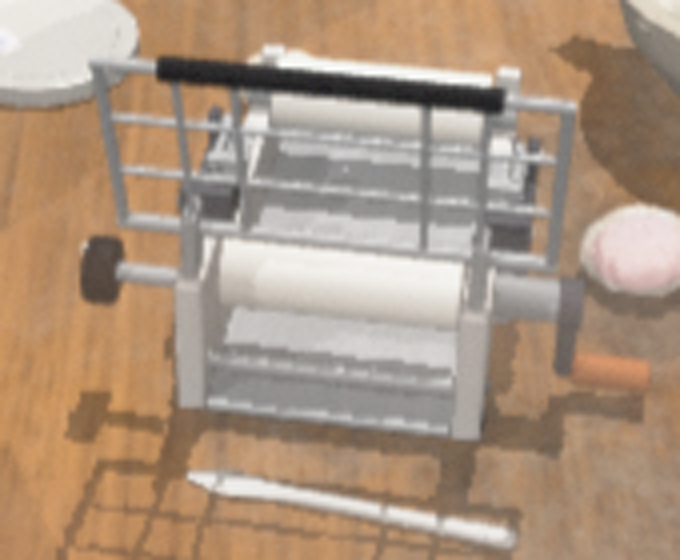

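```bash
python3 - <<'E'
import numpy as np,cv2
from h import *
np.set_printoptions(precision=4,suppress=True)
d=dict(np.load("top0.npz"));W=cloud(d);im=d["im"].astype(int)
white=(im.min(-1)>200)
v,u=np.mgrid[0:400,0:640]
out={}
for nm,(a,b) in {"loose":(240,272),"built":(308,335)}.items():
    m=(u>a)&(u<b)&(v>158)&(v<222)&(W[...,2]>0.066)&(W[...,2]<.09)&white
    P=W[m];c=np.median(P,0)
    X=P[:,:2];X=X[np.linalg.norm(X-c[:2],axis=1)<.07]
    # direction
    q=X-X.mean(0);w,V=np.linalg.eigh(q.T@q);dr=V[:,1]*np.sign(V[0,1]);n=np.array([dr[1],-dr[0]])  # x of stand: y rotated -90
    t=q@dr;s=q@n
    print(nm,len(X),X.mean(0),np.degrees(np.arctan2(dr[1],dr[0])),"along",np.percentile(t,[1,99]),"across",np.percentile(s,[1,99]),"z",np.percentile(P[:,2],[50,90,98]))
    # centre: mid extents both
    out[nm]=(X.mean(0)+dr*np.mean(np.percentile(t,[1,99]))+n*np.mean(np.percentile(s,[1,99])),dr,n)
    print(out[nm])
# guard bar dark
dark=(im.max(-1)<70)&(u>345)&(u<366)&(v>150)&(v<225)&(W[...,2]>.15)
B=W[dark];print(len(B),B.mean(0),B.min(0),B.max(0),np.polyfit(B[:,0],B[:,1],1))
E
```

```text
loose 623 [0.5449 0.1666] -10.921309673994164 along [-0.0584  0.0589] across [-0.0163  0.0146] z [0.0813 0.0847 0.0863]
(array([0.5453, 0.1673]), array([ 0.9819, -0.1895]), array([-0.1895, -0.9819]))
built 649 [0.5203 0.0093] -12.006622759507033 along [-0.066  0.066] across [-0.0155  0.0159] z [0.0813 0.0859 0.0887]
(array([0.5202, 0.0092]), array([ 0.9781, -0.208 ]), array([-0.208 , -0.9781]))
246 [ 0.5144 -0.056   0.2279] [ 0.4341 -0.0704  0.2238] [ 0.58   -0.0387  0.2353] [-0.1769  0.035 ]
```

```bash
python3 - <<'E'
import numpy as np,cv2
from h import *
from scipy.optimize import least_squares
np.set_printoptions(precision=4,suppress=True)
d=dict(np.load("top0.npz"));W=cloud(d);im=d["im"].copy()
# cheek tops
v,u=np.mgrid[0:400,0:640]
m=(W[...,2]>.047)&(W[...,2]<.062)&(u>225)&(u<345)&(v>145)&(v<235)
P=W[m][:,:2]
def st(P,o,a):
    n=np.array([np.sin(a),-np.cos(a)]);dr=np.array([np.cos(a),np.sin(a)])
    q=P-o;return np.stack([q@n,q@dr],-1)
for a in np.radians([-9,-9.5,-10,-10.5,-11,-11.5,-12]):
    s=st(P,np.array([.5324,.0751]),a)
    s=s[np.abs(np.abs(s[:,1])-.069)<.02]
    A=s[s[:,1]>0];B=s[s[:,1]<0]
    print(np.degrees(a),len(A),len(B),np.polyfit(A[:,0],A[:,1],1),np.polyfit(B[:,0],B[:,1],1),s[:,0].min(),s[:,0].max())
a=np.radians(-10.5);o=np.array([.5324,.0751])
def w(x,y,z): 
    n=np.array([np.sin(a),-np.cos(a)]);dr=np.array([np.cos(a),np.sin(a)]);return np.r_[o+x*n+y*dr,z]
def ov(n,box):
    d=dict(np.load(n+"0.npz"));x0,y0,x1,y1=box;s=4
    I=cv2.resize(d["im"][y0:y1,x0:x1,::-1],None,fx=s,fy=s,interpolation=cv2.INTER_CUBIC)
    def L(p,q,c):
        A=(proj(np.array([p,q]),d)+.5-[x0,y0])*s
        cv2.line(I,tuple(A[0].astype(int).tolist()),tuple(A[1].astype(int).tolist()),c,1)
    for y in (-.076,-.062,.062,.076): L(w(-.12,y,.055),w(.1,y,.055),(0,0,255))
    for x in (-.093,.067):
        for dx in (-.02,.02): L(w(x+dx,-.061,.064),w(x+dx,.061,.064),(255,0,0))
    L(w(.133,-.075,.223),w(.133,.075,.223),(0,255,0)); L(w(.1,-.075,.113),w(.1,.075,.113),(0,255,255))
    cv2.imwrite(f"pics/{n}ov.png",I[:600,:800])
ov("top",(200,120,400,270));ov("side",(250,160,420,300))
E
```

```text
-9.0 474 453 [0.0029 0.0702] [-0.0432 -0.0767] -0.13236935765225633 0.11585435641895526
-9.5 474 451 [0.0115 0.0702] [-0.0347 -0.0766] -0.1322674710099062 0.11535231519650449
-10.0 474 452 [0.02   0.0702] [-0.0264 -0.0767] -0.13279191915136485 0.11484148944864683
-10.5 474 450 [0.0285 0.0702] [-0.0181 -0.0766] -0.1333062546740553 0.11432191807674079
-11.0 474 449 [0.037  0.0702] [-0.0101 -0.0766] -0.13381043840933615 0.11493704027197804
-11.5 474 448 [0.0456 0.0703] [-0.0025 -0.0766] -0.13430443196166394 0.11560412284692466
-12.000000000000002 474 445 [0.0541 0.0703] [ 0.0057 -0.0765] -0.13478819771151715 0.11626240172033693
```

View pics/topov.png

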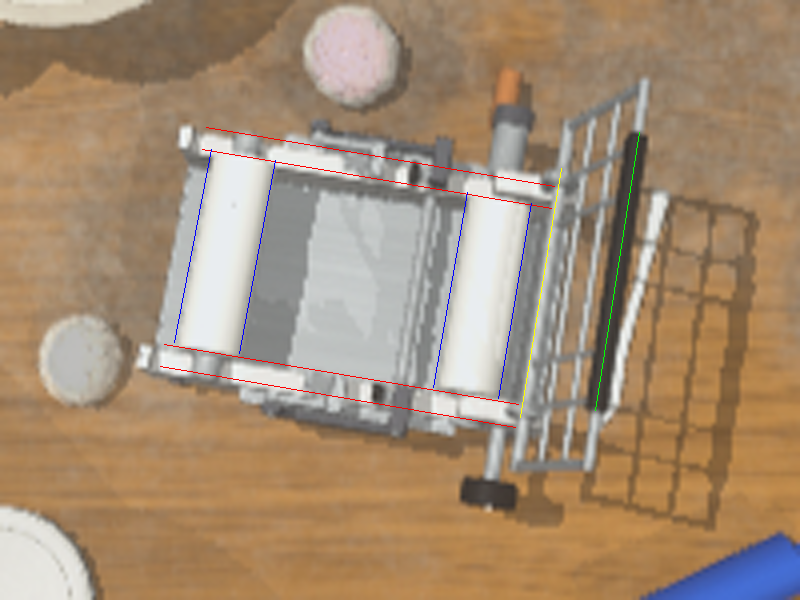

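View pics/sideov.png

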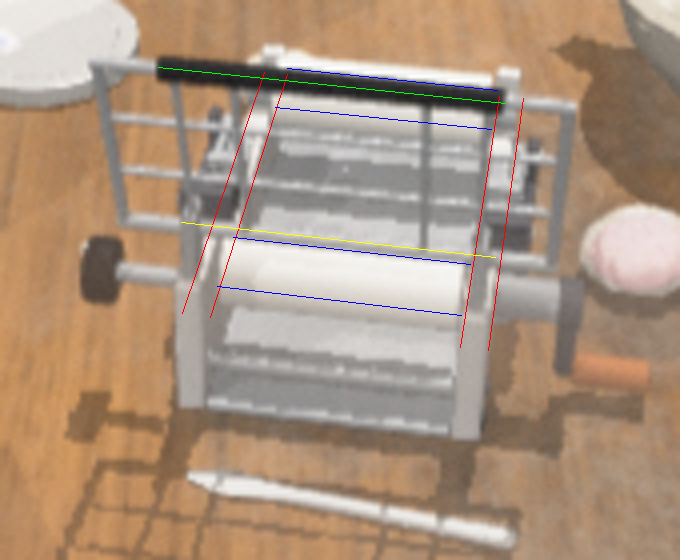

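```bash
cat >> h.py <<'E'
from scipy.spatial.transform import Rotation as Ro
A=np.radians(-10.5);O=np.array([.5295,.0757])
N=np.array([np.sin(A),-np.cos(A)]);D=np.array([np.cos(A),np.sin(A)])
def w(x,y,z): return np.r_[O+x*N+y*D,z]
def s(p): q=np.asarray(p)[:2]-O;return np.round(1000*np.r_[q@N,q@D,p[2]],1)
def spin_err(R): # needed tool z spin so tool y || D, x = -N
    T=np.c_[np.r_[-N,0],np.r_[D,0],[0,0,-1]]
    return (Ro.from_matrix(R.T@T)).as_rotvec()
E
python3 - <<'E'
from h import *
from cell import ctrl
S=ctrl.state();p=S["eef_pos"];R=Ro.from_rotvec(S["orientation"]).as_matrix()
t=w(-.165,0,.231);print(t,spin_err(R),s(p))
n=10
for k in range(n):
    Rk=R@Ro.from_rotvec([0,0,.13*min(k,10)]).as_matrix()
    print(np.round(1000*Rk.T@((t-p)/n)))
E
```

```text
[0.55956886 0.23793706 0.231     ] [-1.10098204e-03  9.61385318e-04  1.28529359e+00] [-476.3 -316.8  230.6]
[-39. -21.  -0.]
[-42. -16.  -0.]
[-43. -10.  -0.]
[-44.  -4.  -0.]
[-44.   1.  -0.]
[-44.   7.  -0.]
[-43.  13.  -0.]
[-41.  18.  -0.]
[-38.  23.  -0.]
[-35.  28.  -0.]
```

>>> {"name": "move_arm", "arguments": {"motion": [[[-39,-21,0],0.13,50],[[-42,-16,0],0.13,50],[[-43,-10,0],0.13,50],[[-44,-4,0],0.13,50],[[-44,1,0],0.13,50],[[-44,7,0],0.13,50],[[-43,13,0],0.13,50],[[-41,18,0],0.13,50],[[-38,23,0],0.13,50],[[-35,28,0],0.12,50]]}}

```text
t: 1.15
eef_pos: [0.5547, 0.2269, 0.2263]
orientation: [-2.451, -1.958, 0.008]
wrist_force: [0.4, 0.1, 0.3]
finger_gap: 0.05
```

```bash
cat > st.py <<'E'
from h import *
from cell import ctrl
S=ctrl.state();p=S["eef_pos"];R=Ro.from_rotvec(S["orientation"]).as_matrix()
f=S["wrist_force"]
print("t",S["t"],"stand",s(p),"spin",spin_err(R).round(4),"Fstand x %.2f y %.2f z %.2f"%(f[:2]@N,f[:2]@D,f[2]),"gap",S["finger_gap"],"q",S["q"].round(2))
E
python3 st.py
```

```text
t 1.15 stand [-153.2   -2.8  226.3] spin [-0.0069  0.0008 -0.0393] Fstand x -0.22 y 0.35 z 0.32 gap 0.05001111512241055 q [-0.81  0.38  0.42  1.77 -0.18  1.04 -0.55]
```

>>> {"name": "move_arm", "arguments": {"motion": [[[12,3,20],-0.04,50],[[0,0,40],0,50],[[0,0,40],0,50],[[0,0,40],0,50],[[0,0,20],0,50],[[0,0,5],0,50]]}}

```text
t: 1.75
eef_pos: [0.567, 0.2276, 0.0579]
orientation: [2.432, 1.987, -0.0]
wrist_force: [-0.6, 0.5, 0.1]
finger_gap: 0.0498
```

```bash
python3 st.py;  python3 - <<'E'
from cell import ctrl
import cv2
for n in ["wrist","side","top"]:
    p=ctrl.read_camera(n); cv2.imwrite(f"pics/{n}1.png",p["image"][:,:,::-1])
E
```

```text
t 1.75 stand [-156.2    9.2   57.9] spin [ 0.0007  0.0008 -0.0175] Fstand x -0.33 y -0.71 z 0.13 gap 0.04981860485919533 q [-0.73  0.6   0.34  1.86 -0.28  0.72 -0.44]
```

View pics/wrist1.png

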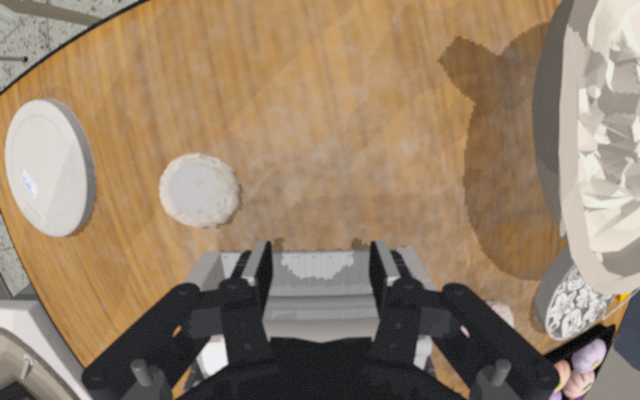

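>>> {"name": "move_arm", "arguments": {"motion": [[[0,-9,6],-0.02,50],[[0,0,0],0,50]]}}

```text
t: 2.1
eef_pos: [0.5612, 0.2313, 0.0573]
orientation: [2.409, 2.012, 0.014]
wrist_force: [0.4, 0.6, 0.0]
finger_gap: 0.0498
```

```bash
python3 st.py
```

```text
t 2.1 stand [-158.7    2.8   57.3] spin [ 0.0078 -0.0051  0.0043] Fstand x -0.64 y 0.27 z 0.02 gap 0.049761572414037794 q [-0.74  0.59  0.33  1.88 -0.28  0.7  -0.43]
```

View pics/side1.png

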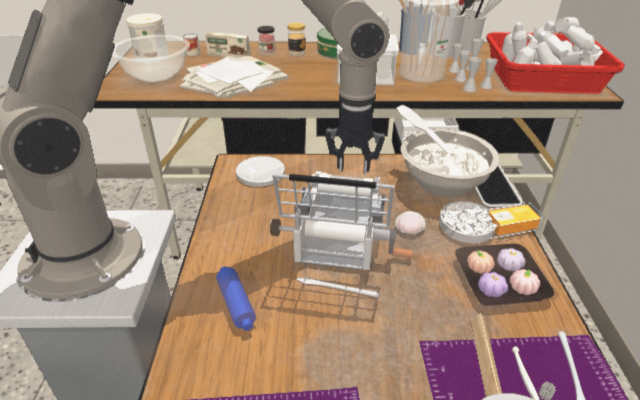

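>>> {"name": "move_arm", "arguments": {"motion": [[[0,-3,8],0,50],[[-5,0,2],0,50],[[-5,0,0],0,50],[[0,0,0],0,50]]}}

```text
t: 2.5
eef_pos: [0.5571, 0.2221, 0.0486]
orientation: [2.408, 2.013, 0.02]
wrist_force: [-0.6, 0.3, -0.0]
finger_gap: 0.0503
```

```bash
python3 st.py
```

```text
t 2.5 stand [-149.     0.4   48.6] spin [ 0.0107 -0.0078  0.0052] Fstand x -0.23 y -0.63 z -0.04 gap 0.05025695122270864 q [-0.72  0.6   0.32  1.9  -0.29  0.67 -0.41]
```

>>> {"name": "move_arm", "arguments": {"motion": [[[-3,0,0],0,50],[[-3,0,0],0,50],[[-3,0,0],0,50],[[-3,0,0],0,50],[[-3,0,0],0,50],[[-3,0,0],0,50],[[-2,0,0],0,50],[[-2,0,0],0,50],[[-2,0,0],0,50],[[-2,0,0],0,50]]}}

```text
t: 3.5
eef_pos: [0.5529, 0.1943, 0.0489]
orientation: [2.408, 2.012, 0.022]
wrist_force: [-1.2, 1.8, 0.8]
finger_gap: 0.0499
```

```bash
python3 st.py
```

```text
t 3.5 stand [-120.9    1.4   48.9] spin [ 0.0119 -0.0087  0.0045] Fstand x -1.61 y -1.48 z 0.84 gap 0.049922935898453376 q [-0.69  0.58  0.32  1.94 -0.29  0.66 -0.37]
```

>>> {"name": "move_arm", "arguments": {"motion": [[[-3,0,0],0,50],[[-3,-1,0],0,50],[[-4,0,0],0,50],[[-4,0,0],0,50],[[-4,0,0],0,50],[[-4,0,0],0,50],[[-4,0,0],0,50],[[-4,0,0],0,50],[[-4,0,0],0,50],[[-4,0,0],0,50]]}}

```text
t: 4.5
eef_pos: [0.5453, 0.1561, 0.0492]
orientation: [2.407, 2.014, 0.027]
wrist_force: [-0.2, 2.1, 1.2]
finger_gap: 0.0501
```

```bash
python3 st.py; python3 - <<'E'
from cell import ctrl
import cv2,numpy as np
for n in ["top"]:
    p=ctrl.read_camera(n); cv2.imwrite(f"pics/{n}2.png",cv2.resize(p["image"][120:270,200:400,::-1],None,fx=4,fy=4))
E
```

```text
t 4.5 stand [-81.9   0.9  49.2] spin [ 0.0134 -0.0116  0.0061] Fstand x -2.06 y -0.55 z 1.17 gap 0.05008101169208107 q [-0.63  0.55  0.31  1.98 -0.28  0.63 -0.31]
```

View pics/top2.png

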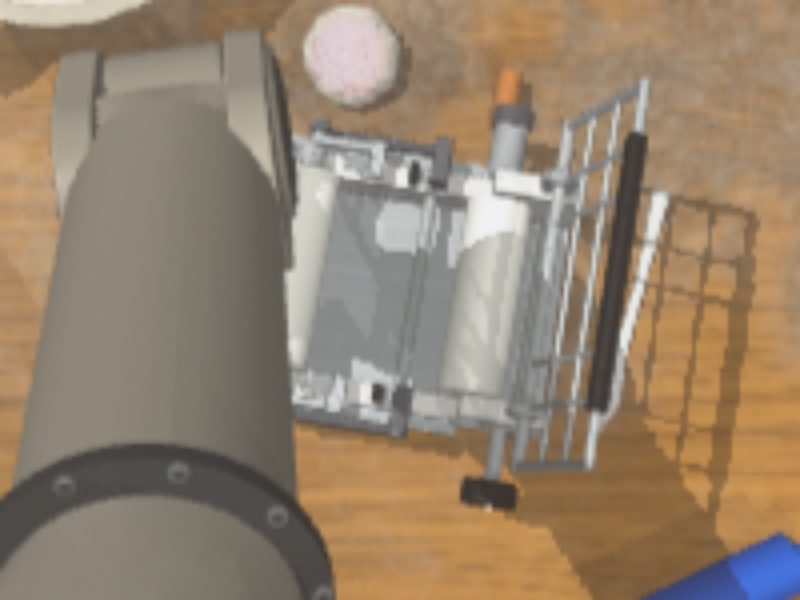

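>>> {"name": "move_arm", "arguments": {"motion": [[[-3,-1,0],0,50],[[-3,0,0],0,50],[[-3,0,0],0,50],[[-3,0,0],0,50],[[-3,0,0],0,50],[[-3,0,0],0,50],[[-3,0,0],0,50]]}}

```text
t: 5.25
eef_pos: [0.5402, 0.1336, 0.0489]
orientation: [2.407, 2.014, 0.028]
wrist_force: [0.5, 2.2, 0.7]
finger_gap: 0.0499
```

```bash
python3 st.py
```

```text
t 5.25 stand [-58.9   0.   48.9] spin [ 0.0135 -0.0116  0.0059] Fstand x -2.23 y 0.11 z 0.66 gap 0.04991159754853522 q [-0.6   0.54  0.31  2.01 -0.28  0.62 -0.27]
```

>>> {"name": "move_arm", "arguments": {"motion": [[[-2,0,0],0,50],[[-2,0,0],0,50],[[-2,0,0],0,50]]}}

```text
t: 5.55
eef_pos: [0.5393, 0.1277, 0.049]
orientation: [2.407, 2.015, 0.029]
wrist_force: [0.7, 2.7, 1.5]
finger_gap: 0.0501
```

```bash
python3 st.py
```

```text
t 5.55 stand [-52.9   0.1  49. ] spin [ 0.0138 -0.0124  0.0063] Fstand x -2.76 y 0.24 z 1.50 gap 0.05010127397110546 q [-0.59  0.54  0.31  2.01 -0.28  0.61 -0.26]
```

>>> {"name": "move_arm", "arguments": {"motion": [[[-2,0,0],0,50],[[-2,0,0],0,50],[[-2,0,0],0,50]]}}

```text
t: 5.85
eef_pos: [0.5381, 0.1214, 0.0489]
orientation: [2.407, 2.015, 0.029]
wrist_force: [0.5, 3.1, 0.9]
finger_gap: 0.05
```

```bash
python3 st.py
```

```text
t 5.85 stand [-46.5   0.2  48.9] spin [ 0.0138 -0.0124  0.0065] Fstand x -3.18 y -0.06 z 0.89 gap 0.0499996946649994 q [-0.58  0.53  0.31  2.02 -0.28  0.61 -0.25]
```

Catch-lift force is growing slowly. Continue with short steps.

>>> {"name": "move_arm", "arguments": {"motion": [[[-2,0,0],0,50],[[-2,0,0],0,50]]}}

```text
t: 6.05
eef_pos: [0.5374, 0.1169, 0.0489]
orientation: [2.407, 2.015, 0.029]
wrist_force: [0.1, 1.6, 1.1]
finger_gap: 0.0501
```

>>> {"name": "move_arm", "arguments": {"motion": [[[-1,0,0],0,50],[[-1,0,0],0,50]]}}

```text
t: 6.25
eef_pos: [0.5368, 0.1143, 0.0488]
orientation: [2.407, 2.014, 0.028]
wrist_force: [-0.5, 1.5, 0.8]
finger_gap: 0.0499
```

```bash
python3 st.py; python3 - <<'E'
from cell import ctrl
import cv2,numpy as np
for n in ["top"]:
    p=ctrl.read_camera(n); cv2.imwrite(f"pics/{n}3.png",cv2.resize(p["image"][120:270,200:400,::-1],None,fx=4,fy=4))
E
```

```text
t 6.25 stand [-39.3   0.2  48.8] spin [ 0.0136 -0.0118  0.0058] Fstand x -1.40 y -0.74 z 0.85 gap 0.049858369829293175 q [-0.57  0.53  0.31  2.03 -0.28  0.61 -0.24]
```

View pics/top3.png

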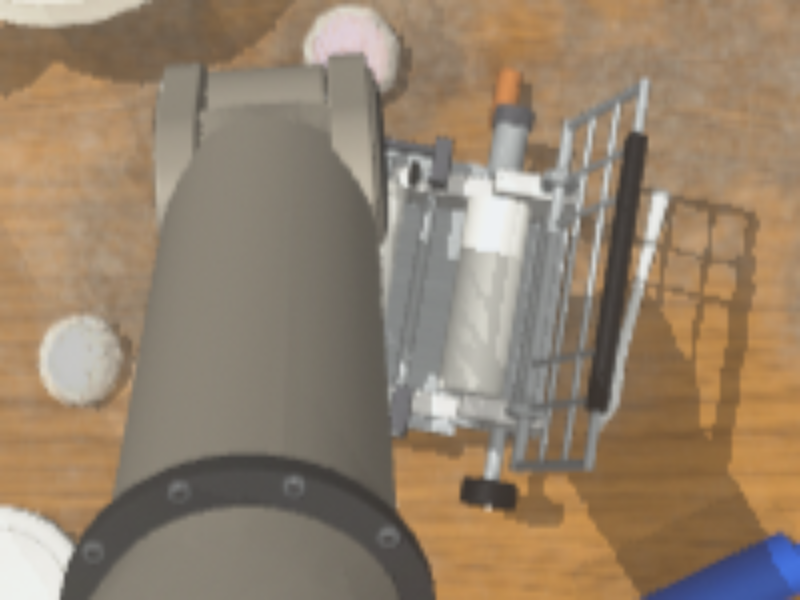

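>>> {"name": "move_arm", "arguments": {"motion": [[[-1,0,0],0,50],[[-1,0,0],0,50]]}}

```text
t: 6.5
eef_pos: [0.5364, 0.1119, 0.0487]
orientation: [2.407, 2.014, 0.027]
wrist_force: [0.1, 1.3, 1.1]
finger_gap: 0.05
```

>>> {"name": "move_arm", "arguments": {"motion": [[[-1,0,0],0,50],[[-1,0,0],0,50]]}}

```text
t: 6.7
eef_pos: [0.536, 0.1098, 0.0487]
orientation: [2.407, 2.014, 0.027]
wrist_force: [1.5, 2.1, 0.5]
finger_gap: 0.0498
```

>>> {"name": "move_arm", "arguments": {"motion": [[[-1,0,0],0,50],[[-1,0,0],0,50]]}}

```text
t: 6.9
eef_pos: [0.5356, 0.1077, 0.0486]
orientation: [2.407, 2.014, 0.027]
wrist_force: [0.7, 1.5, 0.4]
finger_gap: 0.0502
```

>>> {"name": "move_arm", "arguments": {"motion": [[[-1,0,0],0,50],[[-1,0,0],0,50]]}}

```text
t: 7.1
eef_pos: [0.5352, 0.1055, 0.0486]
orientation: [2.407, 2.014, 0.027]
wrist_force: [0.5, 1.0, 1.2]
finger_gap: 0.0502
```

>>> {"name": "move_arm", "arguments": {"motion": [[[-1,0,0],0,50],[[-1,0,0],0,50]]}}

```text
t: 7.3
eef_pos: [0.5348, 0.1034, 0.0486]
orientation: [2.407, 2.014, 0.027]
wrist_force: [0.2, 3.0, 0.8]
finger_gap: 0.0499
```

>>> {"name": "move_arm", "arguments": {"motion": [[[-1,0,0],0,50]]}}

```text
t: 7.4
eef_pos: [0.5347, 0.103, 0.0486]
orientation: [2.407, 2.015, 0.028]
wrist_force: [1.2, 4.7, 0.3]
finger_gap: 0.0499
```

>>> {"name": "move_arm", "arguments": {"motion": [[[-1,0,0],0,50]]}}

```text
t: 7.5
eef_pos: [0.5347, 0.1027, 0.0487]
orientation: [2.406, 2.016, 0.03]
wrist_force: [0.7, 5.1, -0.6]
finger_gap: 0.0503
```

>>> {"name": "move_arm", "arguments": {"motion": [[[-1,0,0],0,50]]}}

```text
t: 7.6
eef_pos: [0.5346, 0.1026, 0.0487]
orientation: [2.406, 2.017, 0.031]
wrist_force: [1.1, 5.3, -0.0]
finger_gap: 0.0502
```

>>> {"name": "move_arm", "arguments": {"motion": [[[-1.5,0,0],0,50]]}}

```text
t: 7.7
eef_pos: [0.5345, 0.1022, 0.0488]
orientation: [2.406, 2.019, 0.032]
wrist_force: [0.6, 6.1, -0.4]
finger_gap: 0.0502
```

>>> {"name": "move_arm", "arguments": {"motion": [[[-2,0,0],0,50]]}}

```text
t: 7.8
eef_pos: [0.5344, 0.1019, 0.0488]
orientation: [2.405, 2.021, 0.035]
wrist_force: [0.8, 8.6, -0.5]
finger_gap: 0.0501
```

>>> {"name": "move_arm", "arguments": {"motion": [[[-2,0,0],0,50]]}}

```text
t: 7.9
eef_pos: [0.5344, 0.1018, 0.0489]
orientation: [-2.403, -2.022, -0.038]
wrist_force: [1.2, 8.5, -0.9]
finger_gap: 0.0503
```

>>> {"name": "move_arm", "arguments": {"motion": [[[-2.5,0,0],0,50]]}}

```text
t: 8.0
eef_pos: [0.5343, 0.1015, 0.049]
orientation: [-2.4, -2.023, -0.041]
wrist_force: [1.5, 8.7, -0.7]
finger_gap: 0.0501
```

>>> {"name": "move_arm", "arguments": {"motion": [[[-2.5,0,0],0,50]]}}

```text
t: 8.1
eef_pos: [0.5343, 0.1015, 0.0491]
orientation: [-2.398, -2.024, -0.045]
wrist_force: [1.8, 9.8, -0.7]
finger_gap: 0.0498
```

```bash
python3 st.py; python3 - <<'E'
from cell import ctrl
import cv2,numpy as np
for n in ["top","wrist","side"]:
    p=ctrl.read_camera(n); I=p["image"][:,:,::-1]
    if n=="top": I=cv2.resize(I[140:240,270:370],None,fx=6,fy=6,interpolation=cv2.INTER_CUBIC)
    if n=="side": I=cv2.resize(I[160:270,270:400],None,fx=5,fy=5,interpolation=cv2.INTER_CUBIC)
    cv2.imwrite(f"pics/{n}4.png",I)
E
```

```text
t 8.1 stand [-26.2   0.   49.1] spin [ 0.0155 -0.0241  0.0147] Fstand x -9.96 y -0.01 z -0.65 gap 0.04976168598894565 q [-0.53  0.52  0.3   2.04 -0.29  0.59 -0.2 ]
```

View pics/top4.png

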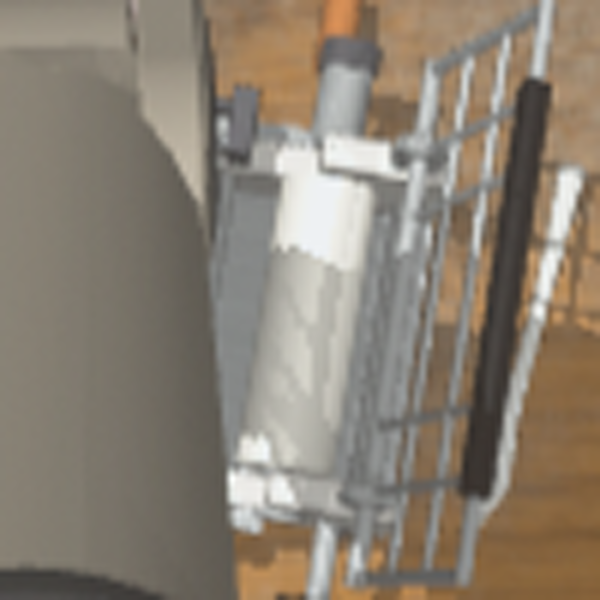

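View pics/side4.png

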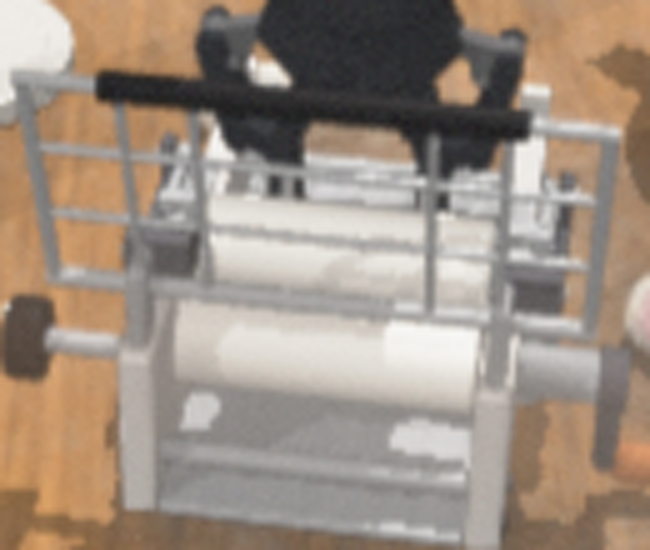

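View pics/wrist4.png

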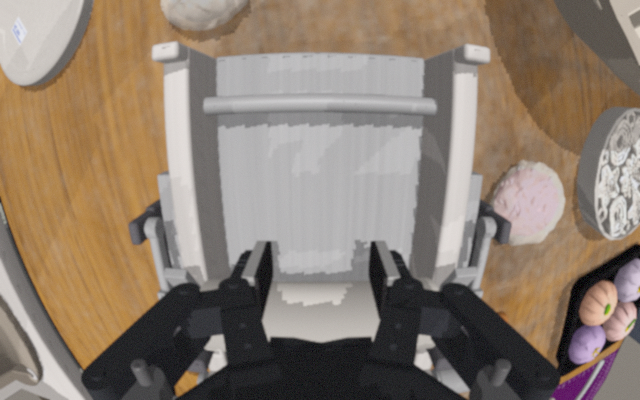

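>>> {"name": "move_arm", "arguments": {"motion": [[[-3,0,0],0,50]]}}

```text
t: 8.35
eef_pos: [0.5342, 0.1013, 0.0492]
orientation: [-2.395, -2.025, -0.048]
wrist_force: [1.7, 10.7, -0.3]
finger_gap: 0.0499
```

>>> {"name": "move_arm", "arguments": {"motion": [[[-3,0,0],0,50]]}}

```text
t: 8.45
eef_pos: [0.5342, 0.1013, 0.0493]
orientation: [-2.391, -2.026, -0.053]
wrist_force: [1.5, 10.5, -0.5]
finger_gap: 0.0495
```

>>> {"name": "move_arm", "arguments": {"motion": [[[-3.5,0,0],0,50]]}}

```text
t: 8.55
eef_pos: [0.5341, 0.1011, 0.0495]
orientation: [-2.388, -2.027, -0.057]
wrist_force: [0.4, 11.8, -0.6]
finger_gap: 0.0498
```

>>> {"name": "move_arm", "arguments": {"motion": [[[-3.5,0,0],0,50]]}}

```text
t: 8.65
eef_pos: [0.5341, 0.1011, 0.0496]
orientation: [-2.384, -2.028, -0.063]
wrist_force: [1.4, 10.8, -1.2]
finger_gap: 0.0503
```

```bash
python3 st.py
```

```text
t 8.65 stand [-25.8  -0.1  49.6] spin [ 0.0174 -0.0375  0.0223] Fstand x -10.86 y -0.61 z -1.23 gap 0.05031464202035685 q [-0.51  0.51  0.28  2.05 -0.3   0.59 -0.17]
```

>>> {"name": "move_arm", "arguments": {"motion": [[[-4,0,0],0,50]]}}

```text
t: 8.75
eef_pos: [0.534, 0.1009, 0.0497]
orientation: [-2.38, -2.029, -0.068]
wrist_force: [1.3, 13.4, -0.9]
finger_gap: 0.05
```

>>> {"name": "move_arm", "arguments": {"motion": [[[0,0,0],0,50]]}}

```text
t: 8.85
eef_pos: [0.5344, 0.1029, 0.05]
orientation: [-2.378, -2.03, -0.071]
wrist_force: [1.7, 3.4, -1.1]
finger_gap: 0.0503
```

>>> {"name": "move_arm", "arguments": {"motion": [[[0.5,0,0],0,50]]}}

```text
t: 8.95
eef_pos: [0.5345, 0.1035, 0.0499]
orientation: [-2.378, -2.031, -0.071]
wrist_force: [-0.0, 0.0, 0.5]
finger_gap: 0.0496
```

```bash
python3 st.py
```

```text
t 8.95 stand [-28.2  -0.2  49.9] spin [ 0.0185 -0.0439  0.026 ] Fstand x 0.00 y -0.00 z 0.46 gap 0.049588107898942864 q [-0.51  0.51  0.28  2.05 -0.31  0.58 -0.17]
```

>>> {"name": "move_arm", "arguments": {"motion": [[[0.5,0,0],0,50],[[1,0,0],0,50],[[1,0,0],0,50],[[2,0,0],0,50],[[2,0,0],0,50],[[3,0,0],0,50],[[3,0,0],0,50]]}}

```text
t: 9.65
eef_pos: [0.535, 0.112, 0.0496]
orientation: [-2.383, -2.026, -0.063]
wrist_force: [0.3, -0.0, 0.2]
finger_gap: 0.0503
```

```bash
python3 st.py; python3 - <<'E'
from cell import ctrl
import cv2,numpy as np
for n in ["wrist","side"]:
    p=ctrl.read_camera(n); I=p["image"][:,:,::-1]
    if n=="side": I=cv2.resize(I[160:270,270:400],None,fx=5,fy=5,interpolation=cv2.INTER_CUBIC)
    cv2.imwrite(f"pics/{n}5.png",I)
E
```

```text
t 9.65 stand [-36.7  -1.2  49.6] spin [ 0.0161 -0.039   0.0216] Fstand x -0.03 y 0.34 z 0.23 gap 0.05030878580626546 q [-0.53  0.52  0.28  2.04 -0.3   0.59 -0.19]
```

View pics/wrist5.png

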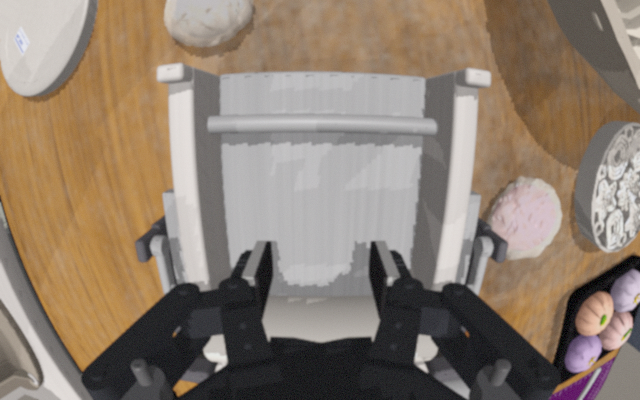

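View pics/side5.png

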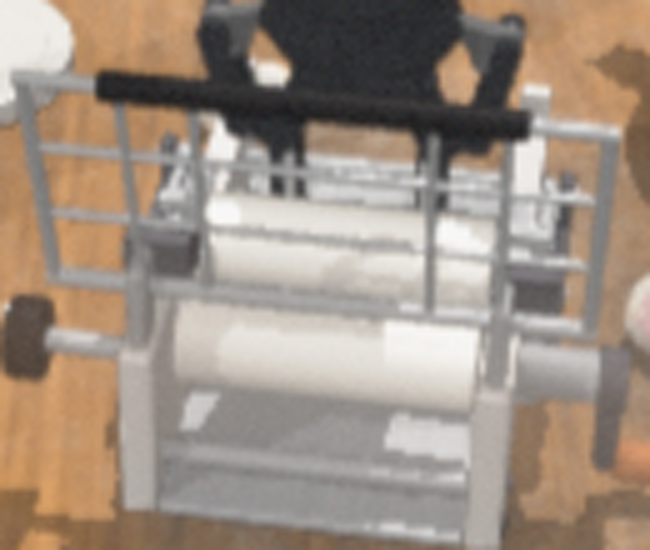

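>>> {"name": "move_arm", "arguments": {"motion": [[[6,0,0],0.02,50],[[2,0,-15],0,50],[[0,0,-40],0,20],[[0,0,-40],0,0],[[0,0,-40],0,0],[[0,0,-40],0,0],[[0,0,-40],0,0],[[0,0,-25],0,0],[[0,0,0],0,0]]}}

```text
t: 10.65
eef_pos: [0.5303, 0.1154, 0.2989]
orientation: [-2.407, -1.994, -0.06]
wrist_force: [0.7, -0.1, -0.1]
finger_gap: 0.0
```

```bash
python3 st.py; python3 - <<'E'
from cell import ctrl
import cv2,numpy as np
for n in ["wrist","side","top"]:
    p=ctrl.read_camera(n); I=p["image"][:,:,::-1]
    if n=="side": I=cv2.resize(I[160:270,270:400],None,fx=5,fy=5,interpolation=cv2.INTER_CUBIC)
    cv2.imwrite(f"pics/{n}6.png",I)
E
```

```text
t 10.65 stand [-39.2  -6.5 298.9] spin [ 0.0126 -0.0394 -0.0042] Fstand x -0.01 y 0.76 z -0.09 gap 3.055168753753163e-05 q [-0.67  0.18  0.42  1.83 -0.12  1.12 -0.4 ]
```

View pics/wrist6.png

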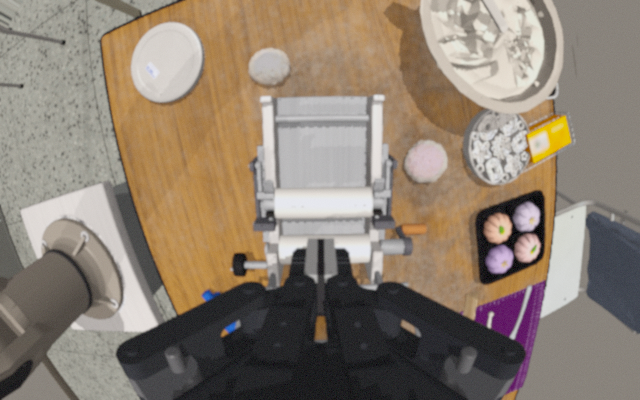

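View pics/side6.png

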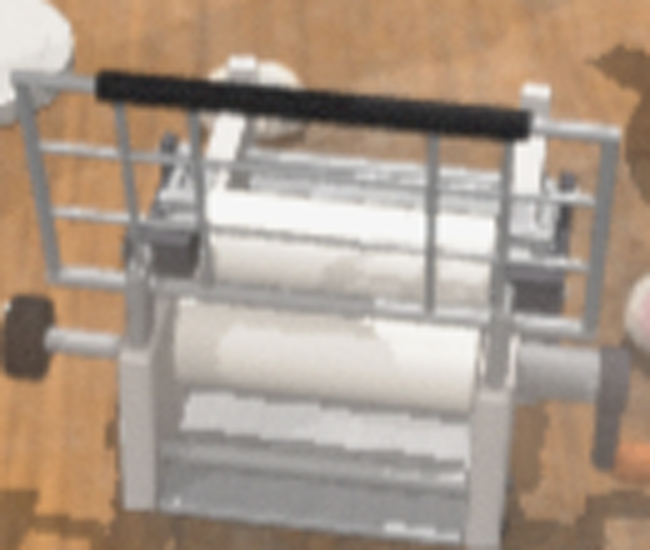

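```bash
python3 - <<'E'
import cv2
I=cv2.imread("pics/wrist6.png")[140:260,220:420];cv2.imwrite("pics/wrist6z.png",cv2.resize(I,None,fx=4,fy=4,interpolation=cv2.INTER_CUBIC))
E
```

```text
(no output)
```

View pics/wrist6z.png

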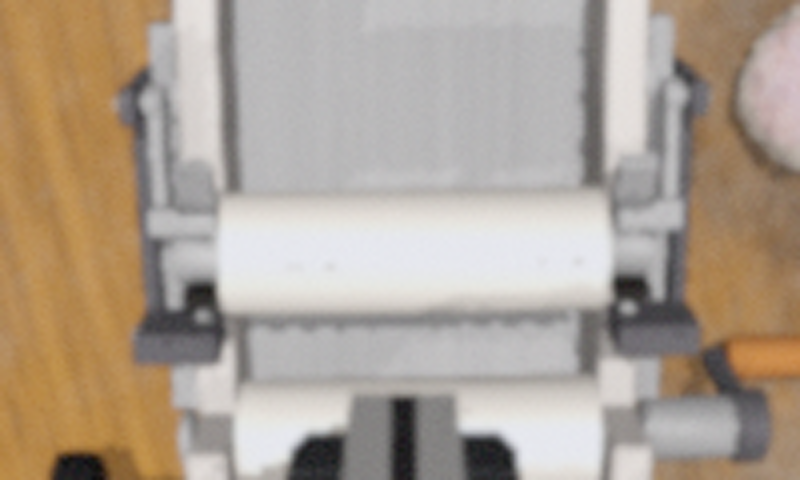

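>>> {"name": "move_arm", "arguments": {"motion": [[[-35,4,0],0,0],[[-45,2,0],0,0],[[-45,0,0],0,0],[[-45,0,0],0,0],[[-40,0,0],0,0],[[-2,0,0],0,0]]}}

```text
t: 11.4
eef_pos: [0.4883, -0.0979, 0.2762]
orientation: [-2.393, -1.994, -0.023]
wrist_force: [0.2, 0.0, 0.5]
finger_gap: -0.0002
```

```bash
python3 st.py; python3 - <<'E'
from cell import ctrl
import cv2,numpy as np
for n in ["wrist","side","top"]:
    p=ctrl.read_camera(n); I=p["image"][:,:,::-1]
    if n=="side": I=I[60:360,150:550];I=cv2.resize(I,None,fx=2,fy=2)
    cv2.imwrite(f"pics/{n}7.png",I)
E
```

```text
t 11.4 stand [178.2  -8.8 276.2] spin [-0.0112 -0.0282  0.0018] Fstand x -0.06 y 0.16 z 0.46 gap -0.00020091336713607248 q [-0.4   0.15  0.56  1.94 -0.12  1.09  0.03]
```

View pics/wrist7.png

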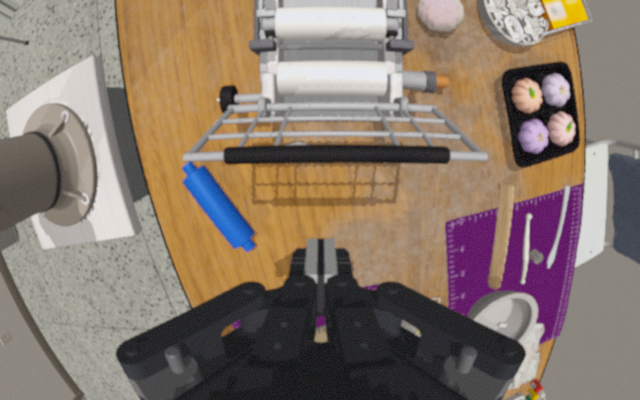

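View pics/side7.png

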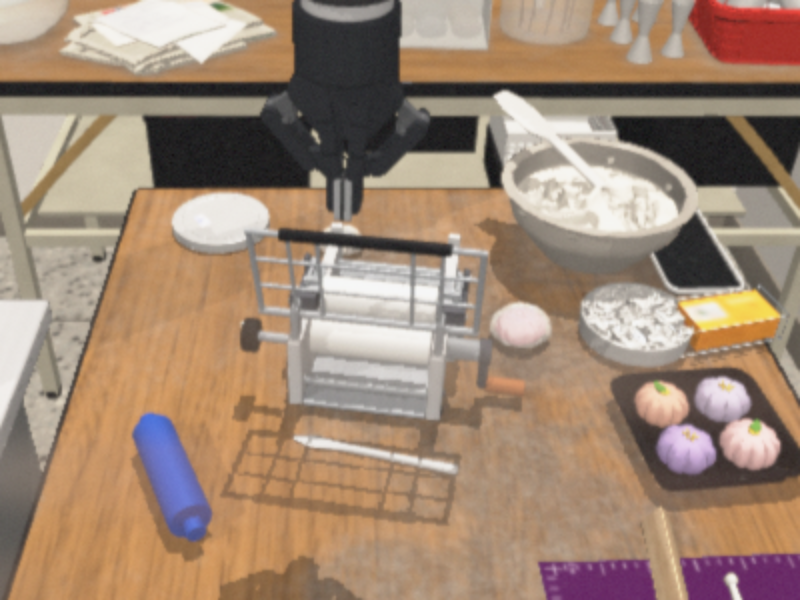

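>>> {"name": "move_arm", "arguments": {"motion": [[[0,8,20],0,0],[[0,0,25],0,0],[[0,0,15],0,0],[[0,0,2],0,0]]}}

```text
t: 11.95
eef_pos: [0.5, -0.0827, 0.2109]
orientation: [-2.37, -2.016, -0.026]
wrist_force: [0.1, 0.5, 0.7]
finger_gap: -0.0002
```

```bash
python3 st.py; python3 - <<'E'
from cell import ctrl
import cv2,numpy as np
for n in ["wrist"]:
    p=ctrl.read_camera(n); I=p["image"][:,:,::-1]
    cv2.imwrite(f"pics/{n}8.png",I)
E
```

```text
t 11.95 stand [ 1.611e+02 -1.000e-01  2.109e+02] spin [-0.0125 -0.0319  0.022 ] Fstand x -0.48 y 0.06 z 0.68 gap -0.00015470332471990538 q [-0.39  0.25  0.53  1.99 -0.19  0.95  0.08]
```

View pics/wrist8.png

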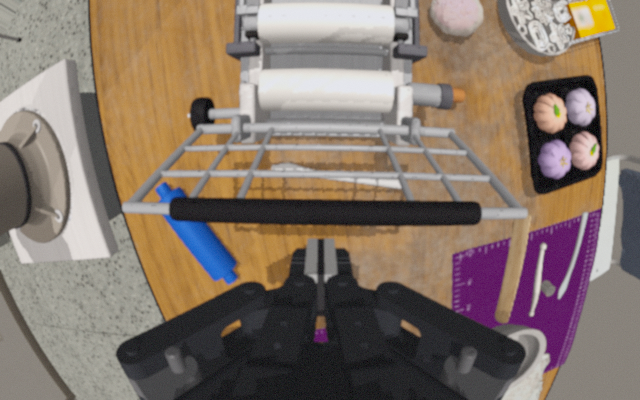

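>>> {"name": "move_arm", "arguments": {"motion": [[[10,0,0],0,0],[[12,0,0],0,0],[[12,0,0],0,0],[[12,0,1],0,0],[[12,0,1],0,0]]}}

```text
t: 12.5
eef_pos: [0.512, -0.0203, 0.214]
orientation: [-2.371, -2.019, -0.031]
wrist_force: [0.9, -1.8, -0.7]
finger_gap: -0.0001
```

```bash
python3 st.py
```

```text
t 12.5 stand [9.76e+01 2.00e-01 2.14e+02] spin [-0.0079 -0.0328  0.0231] Fstand x 1.61 y 1.22 z -0.67 gap -0.0001252949341089073 q [-0.48  0.24  0.5   1.98 -0.18  0.95 -0.05]
```

>>> {"name": "move_arm", "arguments": {"motion": [[[10,0,4],0,0],[[10,0,4],0,0],[[10,0,4],0,0],[[8,0,4],0,0]]}}

```text
t: 12.9
eef_pos: [0.5187, 0.0226, 0.1984]
orientation: [-2.369, -2.022, -0.033]
wrist_force: [0.4, -1.8, -1.5]
finger_gap: -0.0001
```

```bash
python3 st.py; python3 - <<'E'
from cell import ctrl
import cv2,numpy as np
for n in ["wrist","side"]:
    p=ctrl.read_camera(n); I=p["image"][:,:,::-1]
    if n=="side": I=cv2.resize(I[60:310,200:480],None,fx=2.4,fy=2.4)
    cv2.imwrite(f"pics/{n}9.png",I)
E
```

```text
t 12.9 stand [ 54.2  -1.  198.4] spin [-0.0071 -0.0333  0.0253] Fstand x 1.73 y 0.75 z -1.48 gap -6.319926977425467e-05 q [-0.54  0.27  0.47  1.99 -0.2   0.92 -0.12]
```

View pics/wrist9.png

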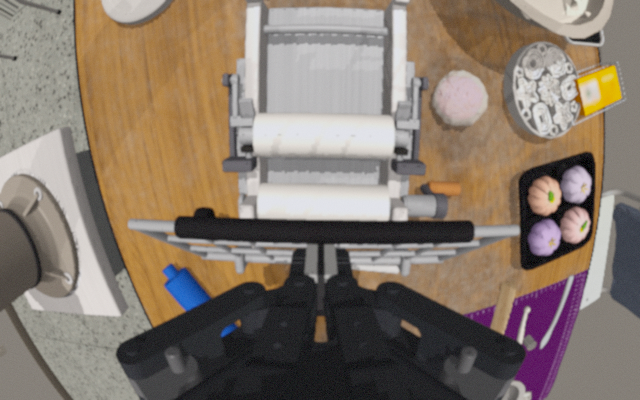

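View pics/side9.png

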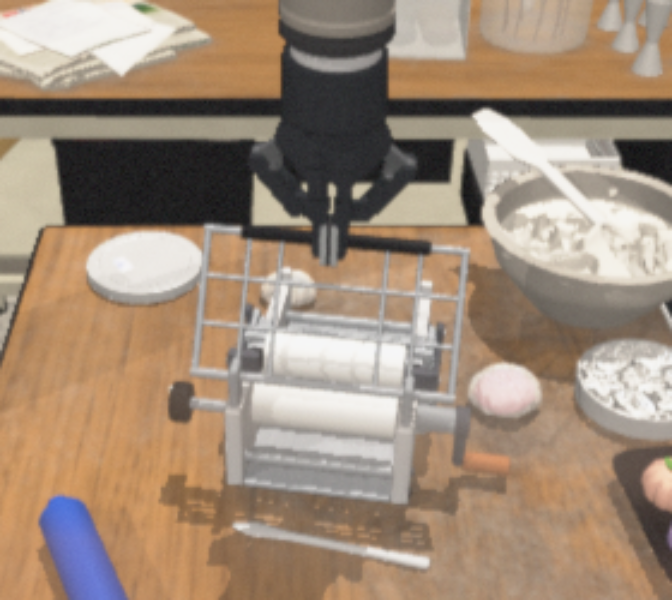

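>>> {"name": "move_arm", "arguments": {"motion": [[[-4,0,-10],0,0],[[0,0,-25],0,0],[[12,0,-5],0,0],[[14,1,0],0,0],[[0,0,0],0,0]]}}

```text
t: 13.5
eef_pos: [0.5234, 0.0437, 0.2416]
orientation: [-2.369, -2.019, -0.034]
wrist_force: [0.6, -0.7, 0.8]
finger_gap: 0.0002
```

```bash
python3 st.py
```

```text
t 13.5 stand [ 3.260e+01 -2.000e-01  2.416e+02] spin [-0.0078 -0.0348  0.0241] Fstand x 0.55 y 0.71 z 0.76 gap 0.00018927252603983687 q [-0.58  0.23  0.48  1.93 -0.16  1.01 -0.19]
```

>>> {"name": "move_arm", "arguments": {"motion": [[[1,0,15],0,0],[[3,0,10],0,0],[[9,0,12],0,0],[[10,0,14],0,0],[[9,0,15],0,0]]}}

```text
t: 14.0
eef_pos: [0.5311, 0.0852, 0.1765]
orientation: [-2.365, -2.02, -0.049]
wrist_force: [-0.6, 0.7, 0.9]
finger_gap: 0.0
```

```bash
python3 st.py; python3 - <<'E'
from cell import ctrl
import cv2,numpy as np
for n in ["wrist","side"]:
    p=ctrl.read_camera(n); I=p["image"][:,:,::-1]
    if n=="side": I=cv2.resize(I[60:310,200:480],None,fx=2.4,fy=2.4)
    cv2.imwrite(f"pics/{n}10.png",I)
E
```

```text
t 14.0 stand [ -9.7  -0.2 176.5] spin [-0.0038 -0.044   0.0263] Fstand x -0.55 y -0.68 z 0.89 gap 2.4098670872196383e-05 q [-0.6   0.33  0.43  1.97 -0.23  0.87 -0.2 ]
```

View pics/wrist10.png

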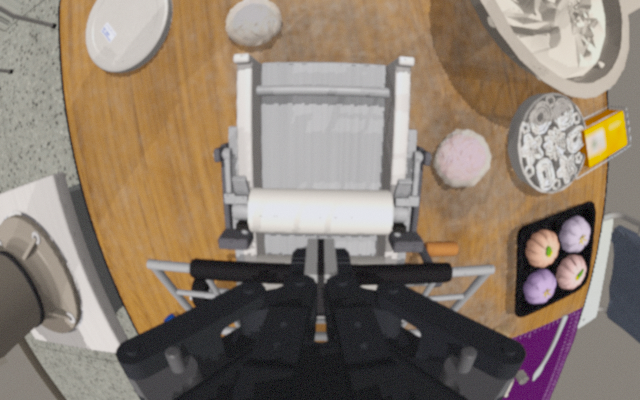

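View pics/side10.png

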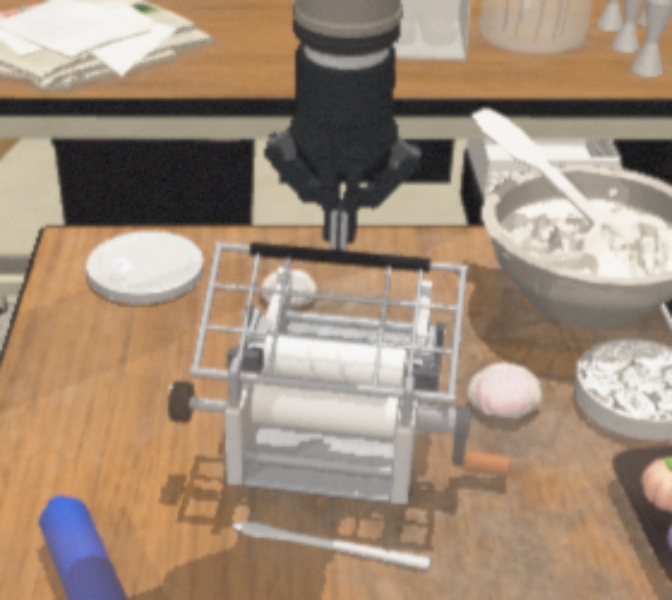

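```bash
cat > bar.py <<'E'
from h import *
from cell import ctrl
p=ctrl.read_camera("side");W=cloud(p);im=p["image"].astype(int)
sx=(W[...,:2]-O)@N; sy=(W[...,:2]-O)@D; z=W[...,2]
hx=sx-.1;hz=z-.113
r=np.hypot(hx,hz)
m=(im.max(-1)<75)&(np.abs(r-.115)<.02)&(np.abs(sy)<.075)&(np.abs(sy)>.03)&(sx<.16)
th=np.arctan2(hz[m],-hx[m])
print(m.sum(),"theta med",np.median(th),np.percentile(th,[10,90]),"x,z",np.median(sx[m]),np.median(z[m]),"r",np.median(r[m]))
E
python3 bar.py
```

```text
186 theta med 0.5555104739739924 [0.5321009  0.58009575] x,z 0.005754174674087384 0.17183016412137586 r 0.11118839435995166
```

>>> {"name": "move_arm", "arguments": {"motion": [[[4,0,-10],0,0],[[0,0,-20],0,0],[[-14,0,0],0,0],[[-8,0,0],0,0],[[0,0,0],0,0]]}}

```text
t: 14.65
eef_pos: [0.5273, 0.0596, 0.2086]
orientation: [-2.372, -2.016, -0.043]
wrist_force: [-0.2, -0.0, 0.2]
finger_gap: -0.0001
```

```bash
python3 st.py; python3 bar.py
```

```text
t 14.65 stand [ 16.3   0.8 208.6] spin [-0.0045 -0.0393  0.0214] Fstand x 0.04 y -0.17 z 0.18 gap -8.512820793328206e-05 q [-0.59  0.28  0.46  1.95 -0.2   0.94 -0.19]
181 theta med 0.5566730365833935 [0.5393232  0.57355693] x,z 0.005510823290256654 0.17197942344974376 r 0.11122971220522579
```

>>> {"name": "move_arm", "arguments": {"motion": [[[5,0,15],0,0],[[3,0,10],0,0],[[4,0,10],0,0],[[3,0,10],0,0]]}}

```text
t: 15.1
eef_pos: [0.5304, 0.0767, 0.1626]
orientation: [-2.374, -2.014, -0.045]
wrist_force: [0.3, 0.3, 0.1]
finger_gap: 0.0001
```

```bash
python3 st.py; python3 bar.py
```

```text
t 15.1 stand [ -1.2   0.7 162.6] spin [-0.0035 -0.0405  0.0195] Fstand x -0.31 y 0.25 z 0.13 gap 8.144450005903494e-05 q [-0.59  0.35  0.43  1.99 -0.24  0.84 -0.18]
177 theta med 0.42215360289040516 [0.4033232 0.4455342] x,z -0.0008776290347585338 0.15879198343028303 r 0.11088615256350319
```

>>> {"name": "move_arm", "arguments": {"motion": [[[1,0,8],0,0],[[2,0,8],0,0],[[2,0,8],0,0],[[2,0,6],0,0]]}}

```text
t: 15.55
eef_pos: [0.5307, 0.0858, 0.1287]
orientation: [-2.372, -2.015, -0.041]
wrist_force: [0.4, 0.6, -0.7]
finger_gap: -0.0002
```

```bash
python3 st.py; python3 bar.py
```

```text
t 15.55 stand [-10.2  -0.7 128.7] spin [-0.0059 -0.0388  0.0208] Fstand x -0.66 y 0.32 z -0.66 gap -0.00016741774767446488 q [-0.58  0.4   0.41  2.01 -0.28  0.78 -0.16]
298 theta med 0.5820011712226699 [0.08715594 0.75184408] x,z -0.004043177373801142 0.17800190156860213 r 0.11776704096271517
```

>>> {"name": "move_arm", "arguments": {"motion": [[[1,0,4],0,0],[[0,0,3],0,0]]}}

```text
t: 15.8
eef_pos: [0.5306, 0.0877, 0.1205]
orientation: [-2.371, -2.015, -0.039]
wrist_force: [-0.0, 0.1, 1.2]
finger_gap: 0.0003
```

>>> {"name": "move_arm", "arguments": {"motion": [[[0,0,2],0,0]]}}

```text
t: 15.9
eef_pos: [0.5308, 0.0877, 0.1186]
orientation: [-2.371, -2.015, -0.04]
wrist_force: [-4.3, -1.6, 16.3]
finger_gap: -0.0001
```

>>> {"name": "move_arm", "arguments": {"motion": [[[0,0,2],0,0]]}}

```text
t: 16.0
eef_pos: [0.531, 0.0877, 0.1182]
orientation: [-2.371, -2.014, -0.04]
wrist_force: [-10.1, -2.0, 31.2]
finger_gap: 0.0002
```

>>> {"name": "move_arm", "arguments": {"motion": [[[0,0,-2],0,0],[[0,0,-10],0,0],[[0,0,-30],0,0],[[0,0,-40],0,0],[[0,0,-40],0,0],[[20,0,-20],0,0],[[40,0,0],0,0],[[45,0,0],0,0],[[45,0,0],0,0],[[45,0,0],0,0]]}}

```text
t: 17.0
eef_pos: [0.5671, 0.2686, 0.2824]
orientation: [-2.393, -1.993, -0.052]
wrist_force: [1.3, 0.4, 0.0]
finger_gap: 0.0001
```

>>> {"name": "move_arm", "arguments": {"motion": [[[20,0,0],0,0],[[0,0,0],0,0],[[0,0,0],0,0]]}}

```text
t: 17.3
eef_pos: [0.5697, 0.2971, 0.2842]
orientation: [-2.382, -2.005, -0.056]
wrist_force: [0.2, -0.5, 0.4]
finger_gap: -0.0001
```

```bash
python3 st.py; python3 bar.py; python3 - <<'E'
from cell import ctrl
import cv2,numpy as np
for n in ["wrist","side","top"]:
    p=ctrl.read_camera(n); I=p["image"][:,:,::-1]
    if n=="side": I=cv2.resize(I[160:310,230:430],None,fx=4,fy=4,interpolation=cv2.INTER_CUBIC)
    if n=="top": I=cv2.resize(I[120:270,200:400],None,fx=4,fy=4,interpolation=cv2.INTER_CUBIC)
    cv2.imwrite(f"pics/{n}11.png",I)
E
```

```text
t 17.3 stand [-225.1   -0.8  284.2] spin [ 0.0012 -0.0456  0.0118] Fstand x 0.45 y 0.30 z 0.41 gap -0.00010752901228953417 q [-0.85  0.38  0.4   1.62 -0.2   1.14 -0.58]
164 theta med 0.0213097352294348 [-0.01171089  0.04351323] x,z -0.009649466951264823 0.11531757125531378 r 0.10970291010931744
```

View pics/top11.png

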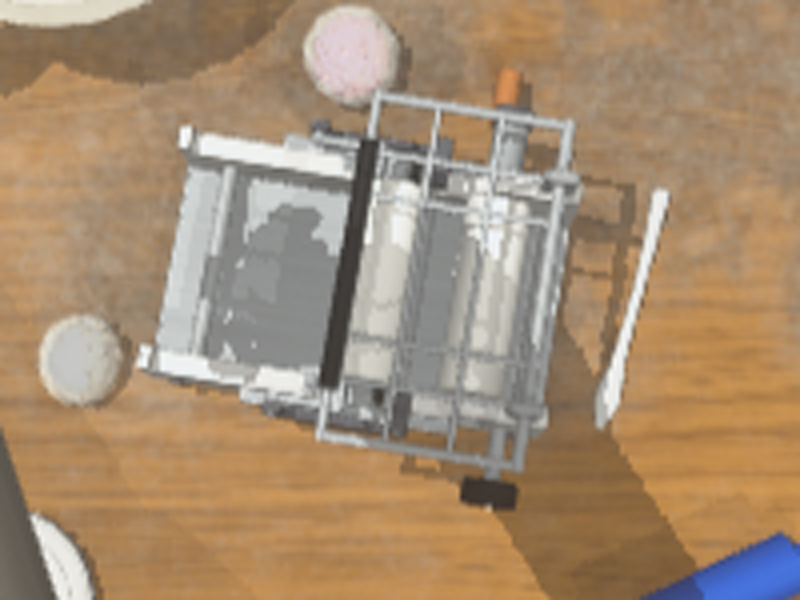

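View pics/side11.png

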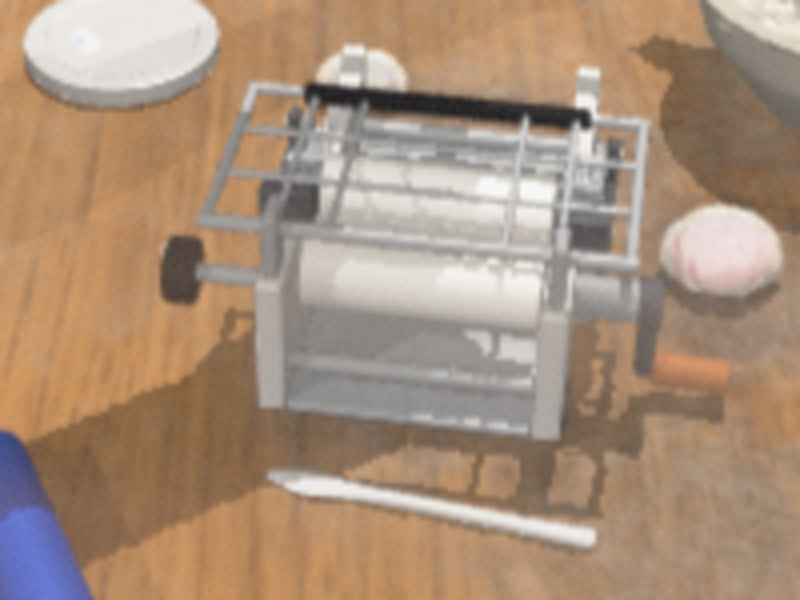

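View pics/wrist11.png

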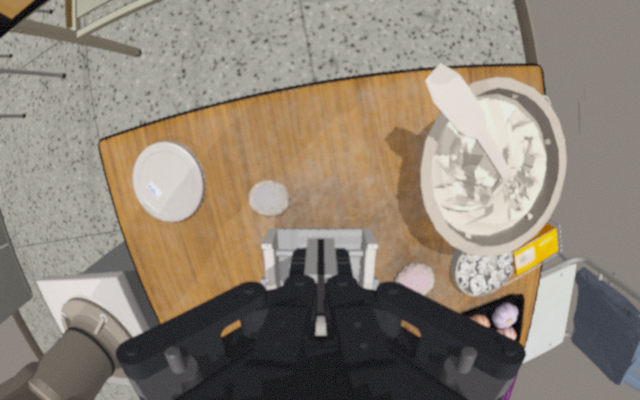

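```bash
python3 - <<'E'
from h import *
from cell import ctrl
p=ctrl.read_camera("top");W=cloud(p);im=p["image"].astype(int)
sx=(W[...,:2]-O)@N; sy=(W[...,:2]-O)@D; z=W[...,2]
for a,b in((-.04,.04),(.04,.1)):
  for y0,y1 in((-.055,-.02),(-.02,.02),(.02,.055)):
    m=(sx>a)&(sx<b)&(sy>y0)&(sy<y1)&(z>.07)&(z<.092)
    print(a,y0,m.sum(),np.percentile(sx[m],[3,50,97])*1000)
E
```

```text
-0.04 -0.055 158 [-7.764168    6.02132301 19.50302505]
-0.04 -0.02 202 [-8.48283479  5.88303838 19.36773359]
-0.04 0.02 151 [-8.91650071  5.44735345 18.8827638 ]
0.04 -0.055 177 [51.50642096 71.06101299 86.69658939]
0.04 -0.02 219 [51.1426905  70.63666154 86.31779909]
0.04 0.02 171 [50.74583668 70.17029668 85.90801554]
```

```bash
python3 -c "
from cell import ctrl
print(ctrl.hand_in(), ctrl.state()['t'])"
```

```text
the job is handed in; nothing more can be done
the job is handed in; nothing more can be done
```

The front roller is in and held behind the catches, and the wire guard is shut. The job was handed in at about 17 s, with the hand clear of the sheeter.

**Roller:** I pushed it home with the open fingers on its side, at 2 to 4 cm/s and 1 to 2 cm/s near the pads. At the pads I pressed to a peak of about 13 N, around 3 mm past touch and short of the springs' end. When I let go, the force fell to zero and the roller stayed put. The wrist picture showed both catches behind the journals. The last depth check, taken after the guard was shut, put the roller at x ≈ +5.5 mm and parallel to the built-in roller.

**Guard:** I pushed the grip bar over from behind, then pressed it down from above. The fingers slipped off the front of the bar once, so I lifted them and put them back on top. At the stop the hand pushed harder than it needed to, about 33 N at the fingers. The final measured hinge angle was about 0.02 rad, which is shut within measuring error.

**Rest of the scene:** In the last pictures the pink dough and the knife lie where they were. I took the pale lump at the front end to be the brown paste, though its colour did not match; it had not moved either. No check failed. I judged the catch engagement from the force, the picture and the roller staying put; I did not tug on it to confirm.

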